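# Point out the next vial and its well

## Robot

A 6-joint arm with a two-finger parallel gripper is mounted at the origin on the work surface. World frame = base frame: x ahead of the robot, y to its left, z up, the work surface at z = 0. Lengths are in m, angles in degrees, forces in N, time in s.
With the tool pointing down it reaches from about 0.3 to 0.75 m from the base axis. Payload 8.5 kg.
Tool frame: the origin (TCP) lies on the centre line of the jaws, within the pads' length; the fingertips stand 19 mm ahead of it and the grasp point (between the pads) is the TCP (env.tcp_to_tips is the z of the fingertips in the tool frame, in m); z points along the fingers, y is the line along which they close (so a half turn about z gives the same grasp; the last joint's range is limited). The gripper opens to 85 mm and grips with 20 to 120 N. Pads are 22 mm wide; open, the fingers measure 114 mm over their backs; the gripper's body (76 mm by 85 mm) begins 54 mm behind the grasp point. The pads swing forward as they close: fully open they stand 13 mm farther back than shut.
Start: joints at [-78.283, 21.807, 74.336, -0, 83.858, -12.336], TCP at [0.224, -0.502, 0.25] pointing down, gripper open.
Joint ranges: [-178.18, 178.18], [-50.72, 133.34], [12.68, 142.11], [-81.47, 261.47], [9.98, 163.14], [-165.26, 165.26]. Speed limits (degrees/s): [136.94, 136.94, 180, 180, 180, 180].

## Interface

Orientations are given as a 3x3 rotation matrix whose columns are the frame's x, y, z axes.
In Python, from rig import env gives the robot as it stands.
- The arm moves only by the tool servo_tool, never from a script. Its argument "steps" is a list of rows, each an object of numbers: "tx", "ty", "tz": the shift along the world's x, y, z in cm; "yaw": the turn about the world's z in degrees; "claw": the finger opening in cm, from 0 to 8.54. In form: [{"tx": .., "ty": .., "tz": .., "yaw": .., "claw": ..}, ...]. A call has 1 to 20 rows; each row shifts and turns the commanded pose from where the row before left it; what a row does not reach is not made up. A row lasts 1/10 s, in which the tool goes at most 50 mm and 8.59 degrees, less where a joint would pass 70% of its speed; a pose out of reach is approached as far as the arm can. A call with a gripper value outside its range is refused whole. The fingers move at their own pace and stop on an object; "newtons" is the grip in N (left out, the last holds). Time passes only in rows, so rows that do not move let the fingers close. It gives the time, the measured TCP pose, the force, the opening and the grip force at its end, in the units of the state.
- env.observe(): the state, without advancing time (a new reading comes with each control period).
- env.get_image(name): name is "scene" or "side" or "wrist"; returns (picture, depth): 480x640x3 uint8, red, green, blue; 480x640 float32, m along the optical axis (not along the pixel's ray), 0 where there is no reading.
- env.camera_model(name): a dict with "fovy" (degrees; the focal length in pixels is half the picture's height over the tangent of half this angle, whatever the lens; pixels are square), "cx", "cy" (the principal point, pixels), "T" (4x4, takes a point from camera to world coordinates). Camera axes: x right, y down, z forward; pixel columns grow to the right and rows downward; lengths in m; the calibration is good to about 2 mm. The wrist camera is an equidistant fisheye: a pixel r from the principal point sees the ray r / f radians off the axis. A picture is of the moment at which its call begins: read the wrist's pose just before it. camera_model takes no time and is no camera call; for the wrist camera it gives the pose at the moment of the call.
- env.close_job(): hands the job in; it is judged then, once.
The state is a dict: "time_s": time; "q": joint angles; "qvel": joint speeds; "joint_efforts": joint torques, N m; "position": TCP position; "tool_rot": TCP orientation; "ft_force": force on the tool from outside, world axes, zero at the start; "wrist_torque": the same for the moment, N m; "grip_width": finger opening in m; "gripper_force": force on a finger pad.
Only numpy, scipy, OpenCV 4.12 (cv2) and the standard library are available. Lean on these libraries where they do the work, as an engineer would, in place of code of your own. Each camera call takes 0.05 s, during which the arm holds its last target. There are 200 camera calls.

## Task

Show the trainee the next transfer before anything is moved: point straight down at the orange-capped vial in the green rack, with the fingertips centred a centimetre or two above its cap, and dwell there for a good two seconds. Then point out where it goes in the same way, over the centre of the one empty well in the heater's aluminium block, just above the level of the neighbouring caps; dwell there and finish still pointing at it. Touch and move nothing on the bench.

Things in the scene. Friction and masses are not known exactly. Their poses are not given: they have to be found in the camera images.
- rack_orange_cap (a point): the vial to point at first: a 20 ml glass vial, 28 mm across and 61 mm tall, the only one with an ORANGE cap in the green rack (any of its six places); the point is the centre of the cap's flat top (cap 25 mm across), z up, about 67 mm above the bench
- well_mouth (a point): the one empty well of the aluminium block in the white heater (any of its six wells): a dark round hole 30 mm across and 30 mm deep; the point is the centre of its mouth, level with the block's top face, z up, about 82 mm above the bench. Wells lie on a 36 mm grid and the caps of the vials in the other five stand 31 mm above the mouth, so point from just above the level of those caps
- rack: the loose bright green plastic vial rack, 86 x 126 mm and 40 mm tall, 2 x 3 square places on a 38 mm grid, three of them taken by vials whose caps stand 67 mm above the bench; origin at the centre of its underside, long side along its y
- heater: the white dry-block heater, fixed, 210 (x) x 150 (y) x 82 mm; origin at the centre of its underside; sloping grey control panel at its -x end, aluminium block with 2 x 3 wells (3 along y) centred 32 mm towards +x, vial caps 113 mm above the bench. Rack and heater may change sides. Other equipment, up to 240 mm tall, stands only over 0.7 m ahead of the robot or 0.5 m to its sides
- pipette: a loose grey micropipette with a blue plunger button, lying flat along x between rack and heater, about 260 mm long, 50 mm wide and 26 mm tall; origin under the middle of its handle; leave it alone
- rack_blue_cap (a point): a 20 ml glass vial, 28 mm across and 61 mm tall, with a paper band and a ribbed blue screw cap, 25 mm across; the point is the centre of the cap's flat top, z up. It stands in the green rack; leave it alone
- rack_white_cap (a point): a 20 ml glass vial, 28 mm across and 61 mm tall, with a paper band and a ribbed white screw cap, 25 mm across; the point is the centre of the cap's flat top, z up. It stands in the green rack; leave it alone
- block_orange_cap (a point): a 20 ml glass vial, 28 mm across and 61 mm tall, with a paper band and a ribbed orange screw cap, 25 mm across; the point is the centre of the cap's flat top, z up. It stands in the heater's aluminium block, its cap top 113 mm above the bench; leave it alone
- block_blue1_cap (a point): a 20 ml glass vial, 28 mm across and 61 mm tall, with a paper band and a ribbed blue screw cap, 25 mm across; the point is the centre of the cap's flat top, z up. It stands in the heater's aluminium block, its cap top 113 mm above the bench; leave it alone
- block_blue2_cap (a point): a 20 ml glass vial, 28 mm across and 61 mm tall, with a paper band and a ribbed blue screw cap, 25 mm across; the point is the centre of the cap's flat top, z up. It stands in the heater's aluminium block, its cap top 113 mm above the bench; leave it alone
- block_white_cap (a point): a 20 ml glass vial, 28 mm across and 61 mm tall, with a paper band and a ribbed white screw cap, 25 mm across; the point is the centre of the cap's flat top, z up. It stands in the heater's aluminium block, its cap top 113 mm above the bench; leave it alone
- block_green_cap (a point): a 20 ml glass vial, 28 mm across and 61 mm tall, with a paper band and a ribbed green screw cap, 25 mm across; the point is the centre of the cap's flat top, z up. It stands in the heater's aluminium block, its cap top 113 mm above the bench; leave it alone
There are look-alikes about, which are no part of the job. Leave any yellow look-alike of the part that bears block_blue2_cap alone. What is shaped like the part that bears rack_white_cap but pink is not meant.

How it is judged:
By the outcome, as a careful person would: the job done as asked, in the order asked, and still so for the second after the job is handed in, with the robot touching nothing.
It also fails if it takes over 48 s, if anything falls off the work surface, if the arm or the gripper's body presses on something with over 40 N, if the wrist force passes 120 N, or if a joint passes its speed limit or range.

## Working session

There is one attempt and no reset: what is moved stays moved. The work goes in short steps, Python scripts to look and compute and a tool call to move; the robot and the scene stay as the last step left them, time stands still between calls to the robot, and variables do not carry over. Pictures are saved under pics/ and viewed, at most 10 in all, crops included, and the job is handed in when it is done.

Besides the shell and the picture viewer there is one more tool, called as name([rows], argument=value, ...), one row to a line, values as JSON. servo_tool: Moves the arm, as the interface text tells. Its arguments: {"type":"object","properties":{"steps":{"type":"array"},"newtons":{"type":"number"}},"required":["steps"]}

```bash
mkdir -p pics; python3 - <<'E'
from rig import env
import cv2,numpy as np
for n in ("scene","side"):
    p,d=env.get_image(n); m=env.camera_model(n)
    cv2.imwrite(f"pics/{n}0.png",p[:,:,::-1]); np.savez(f"{n}0.npz",p=p,d=d,**m)
    print(n,m["fovy"],m["cx"],m["cy"],np.round(m["T"],3).tolist())
print(env.tcp_to_tips,env.observe()["time_s"],env.observe()["tool_rot"],env.observe()["grip_width"])
E
```

```text
scene 47.41093442460911 317.92648455729716 234.76675820269782 [[0.231, 0.612, -0.756, 1.149], [0.973, -0.164, 0.165, -0.13], [-0.023, -0.774, -0.633, 0.607], [0.0, 0.0, 0.0, 1.0]]
side 46.14565111914821 319.69563234652793 249.33940972010853 [[-0.93, -0.212, 0.3, 0.262], [-0.366, 0.485, -0.794, 0.752], [0.023, -0.848, -0.529, 0.604], [0.0, 0.0, 0.0, 1.0]]
0.019 0.1 [[ 9.13185066e-01  4.07545054e-01 -2.52690944e-04]
 [ 4.07545038e-01 -9.13184259e-01  1.24564341e-03]
 [ 2.76902419e-04 -1.24048590e-03 -9.99999192e-01]] 0.08547444922194385
```

View pics/scene0.png

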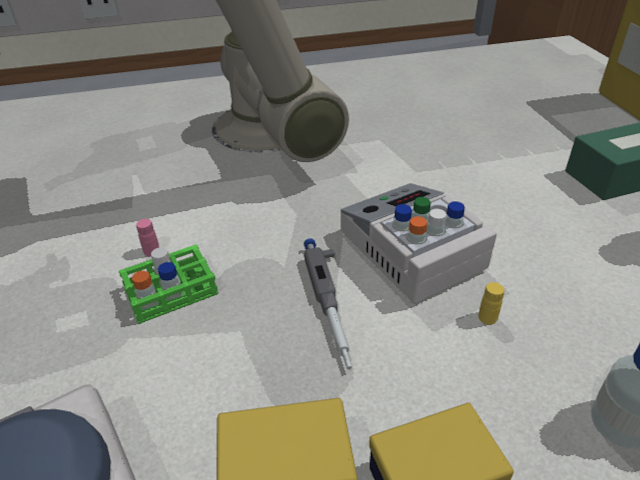

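View pics/side0.png

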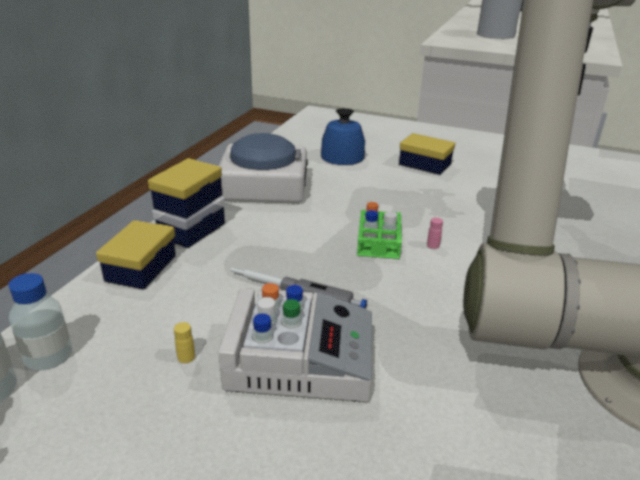

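The scene view shows the rack's orange cap at (141,279) and the block caps at blue (403,213), green (422,205), orange (418,225), white (438,214) and blue (456,210). The side view shows the empty well at (288,338), next to green (291,309) and blue (262,323).

```bash
cat > h.py <<'E'
import numpy as np,cv2
def rays(m,uv):
    f=240/np.tan(np.radians(float(m["fovy"]))/2)
    uv=np.atleast_2d(uv).astype(float)
    return np.c_[(uv[:,0]-m["cx"])/f,(uv[:,1]-m["cy"])/f,np.ones(len(uv))]
def world(m,uv,z):
    r=rays(m,uv)*np.atleast_1d(z)[:,None]; T=m["T"]; return r@T[:3,:3].T+T[:3,3]
def plane(m,uv,h):
    T=m["T"]; r=rays(m,uv)@T[:3,:3].T; return T[:3,3]+r*((h-T[2,3])/r[:,2])[:,None]
E
python3 - <<'E'
from h import *
rng={"orange":(3,16),"green":(50,80),"blue":(105,130)}
S={"scene":dict(rack_o=(141,279,"orange",.067),rack_b=(167,270,"blue",.067),b1=(403,213,"blue",.113),g=(422,205,"green",.113),o=(418,225,"orange",.113),b2=(456,210,"blue",.113),w=(438,214,None,.113)),
"side":dict(rack_o=(373,208,"orange",.067),rack_b=(371,215,"blue",.067),b1=(295,293,"blue",.113),g=(291,309,"green",.113),o=(270,292,"orange",.113),b2=(262,323,"blue",.113),w=(266,304,None,.113))}
for n,c in S.items():
    m=dict(np.load(n+"0.npz")); hsv=cv2.cvtColor(m["p"],cv2.COLOR_RGB2HSV)
    for k,(u,v,col,h) in c.items():
        if col:
            lo,hi=rng[col]; M=cv2.inRange(hsv,(lo,110,40),(hi,255,255))
        else: M=cv2.inRange(hsv,(0,0,150),(180,40,255))
        W=np.zeros_like(M); cv2.circle(W,(u,v),14,255,-1); M&=W
        vs,us=np.nonzero(M); uv=np.c_[us,vs]
        P=world(m,uv,m["d"][vs,us]); s=abs(P[:,2]-h)<.005
        top=np.percentile(P[:,2],95) if len(P) else 0
        # top-face pixels by depth; centre of their min rect
        q=uv[s]
        (cu,cv_),_=cv2.minEnclosingCircle(q.astype(np.float32)) if len(q) else ((0,0),0)
        print(n,k,len(uv),s.sum(),"top",round(top,4),"mean",np.round(plane(m,q.mean(0),h)[0,:2],4) if len(q) else "", "maskbox",(us.min(),us.max(),vs.min(),vs.max()) if len(us) else "")
m=dict(np.load("side0.npz")); print("well",plane(m,(288,338),.082))
c=cv2.resize(m["p"][270:400,215:380,::-1],None,fx=4,fy=4,interpolation=cv2.INTER_CUBIC); cv2.imwrite("pics/c1.png",c)
E
```

```text
scene rack_o 288 200 top 0.0694 mean [ 0.532  -0.2591] maskbox (np.int64(132), np.int64(151), np.int64(271), np.int64(289))
scene rack_b 267 190 top 0.0696 mean [ 0.5224 -0.2226] maskbox (np.int64(158), np.int64(176), np.int64(262), np.int64(279))
scene b1 257 172 top 0.1155 mean [0.5345 0.1348] maskbox (np.int64(395), np.int64(411), np.int64(204), np.int64(221))
scene g 233 160 top 0.1152 mean [0.5245 0.1691] maskbox (np.int64(414), np.int64(429), np.int64(197), np.int64(213))
scene o 272 191 top 0.1151 mean [0.5691 0.1454] maskbox (np.int64(409), np.int64(426), np.int64(216), np.int64(234))
scene b2 241 165 top 0.1153 mean [0.5493 0.2135] maskbox (np.int64(447), np.int64(463), np.int64(202), np.int64(218))
scene w 199 128 top 0.1153 mean [0.5554 0.1819] maskbox (np.int64(429), np.int64(447), np.int64(200), np.int64(218))
side rack_o 75 71 top 0.0702 mean [ 0.5297 -0.2554] maskbox (np.int64(367), np.int64(377), np.int64(202), np.int64(209))
side rack_b 106 74 top 0.0696 mean [ 0.5199 -0.2185] maskbox (np.int64(366), np.int64(376), np.int64(211), np.int64(221))
side b1 207 178 top 0.1155 mean [0.5325 0.1388] maskbox (np.int64(286), np.int64(302), np.int64(285), np.int64(300))
side g 225 173 top 0.1154 mean [0.5215 0.1735] maskbox (np.int64(284), np.int64(298), np.int64(300), np.int64(316))
side o 202 174 top 0.1155 mean [0.5664 0.1493] maskbox (np.int64(262), np.int64(278), np.int64(283), np.int64(298))
side b2 272 209 top 0.1154 mean [0.5451 0.2183] maskbox (np.int64(254), np.int64(270), np.int64(314), np.int64(331))
side w 294 196 top 0.1153 mean [0.557  0.1837] maskbox (np.int64(254), np.int64(275), np.int64(292), np.int64(313))
well [[0.51253001 0.20466434 0.082     ]]
```

View pics/c1.png

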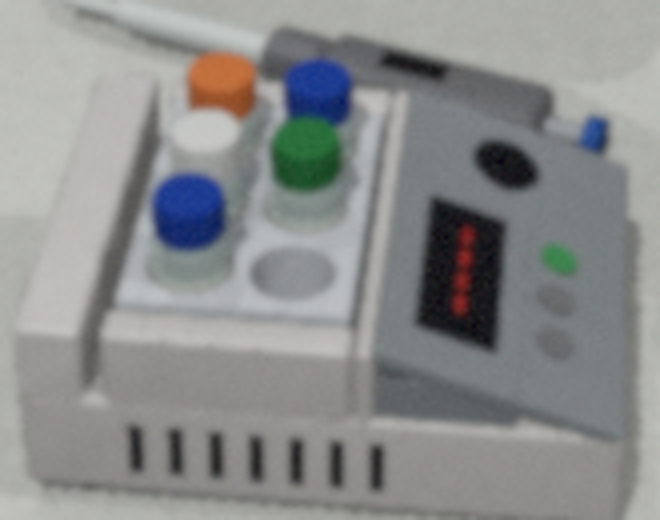

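The crop shows the well centre at (292,273), which is side pixel (288,338). The direct ray and the cap grid agree on about (0.5125, 0.2055), and the rack's orange cap is at about (0.531, -0.257). I'll move above the rack with the claw closed and check from close by.

servo_tool([
  {"tx": 1.3,"ty": 1.0,"claw": 0},
  {"tx": 2.6,"ty": 2.1},
  {"tx": 2.6,"ty": 2.1},
  {"tx": 2.6,"ty": 2.1},
  {"tx": 2.6,"ty": 2.1},
  {"tx": 2.6,"ty": 2.1},
  {"tx": 2.6,"ty": 2.1},
  {"tx": 2.6,"ty": 2.1},
  {"tx": 2.6,"ty": 2.1},
  {"tx": 2.6,"ty": 2.1},
  {"tx": 2.6,"ty": 2.1},
  {"tx": 2.0,"ty": 1.5},
  {"tx": 1.4,"ty": 1.1},
  {"tz": -2},
  {"tz": -3},
  {"tz": -2},
  {},
  {},
  {},
])

```text
invalid input at $.steps[0]: expected keys tx, ty, tz, yaw, claw
```

```bash
cat > w.py <<'E'
from rig import env
import cv2,numpy as np,sys
s=env.observe(); m=env.camera_model("wrist"); p,d=env.get_image("wrist")
np.savez(sys.argv[1]+".npz",p=p,d=d,**m); cv2.imwrite(f"pics/{sys.argv[1]}.png",p[:,:,::-1])
print(s["time_s"],np.round(s["position"],4),np.round(s["tool_rot"],3).tolist(),s["grip_width"],np.round(s["ft_force"],1),np.round(m["T"],3).tolist(),m["fovy"],m["cx"],m["cy"])
E
python3 w.py w1
```

```text
0.1 [ 0.2241 -0.502   0.2498] [[0.913, 0.408, -0.0], [0.408, -0.913, 0.001], [0.0, -0.001, -1.0]] 0.08547444922194385 [-0.4 -0.2 -0.4] [[0.407, -0.871, -0.276, 0.295], [-0.913, -0.389, -0.121, -0.472], [-0.002, 0.301, -0.954, 0.373], [0.0, 0.0, 0.0, 1.0]] 65.70646984690485 313.3355827192317 242.17501303327725
```

View pics/w1.png

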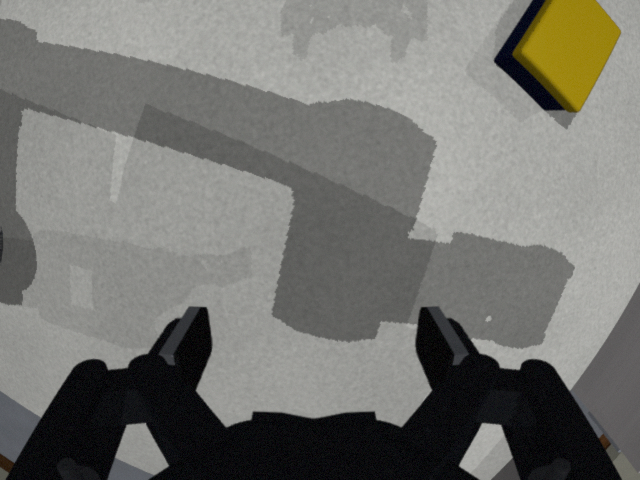

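The call was refused because every row needs all the keys, so nothing moved. The wrist view shows only the open fingers, near (185,330) and (440,330), over bare bench. I'll resend the move with full rows.

servo_tool([
  {"tx": 1.3,"ty": 1.0,"tz": 0,"yaw": 0,"claw": 0},
  {"tx": 2.6,"ty": 2.1,"tz": 0,"yaw": 0,"claw": 0},
  {"tx": 2.6,"ty": 2.1,"tz": 0,"yaw": 0,"claw": 0},
  {"tx": 2.6,"ty": 2.1,"tz": 0,"yaw": 0,"claw": 0},
  {"tx": 2.6,"ty": 2.1,"tz": 0,"yaw": 0,"claw": 0},
  {"tx": 2.6,"ty": 2.1,"tz": 0,"yaw": 0,"claw": 0},
  {"tx": 2.6,"ty": 2.1,"tz": 0,"yaw": 0,"claw": 0},
  {"tx": 2.6,"ty": 2.1,"tz": 0,"yaw": 0,"claw": 0},
  {"tx": 2.6,"ty": 2.1,"tz": 0,"yaw": 0,"claw": 0},
  {"tx": 2.6,"ty": 2.1,"tz": 0,"yaw": 0,"claw": 0},
  {"tx": 2.6,"ty": 2.1,"tz": 0,"yaw": 0,"claw": 0},
  {"tx": 2.0,"ty": 1.5,"tz": 0,"yaw": 0,"claw": 0},
  {"tx": 1.4,"ty": 1.1,"tz": 0,"yaw": 0,"claw": 0},
  {"tx": 0,"ty": 0,"tz": -2,"yaw": 0,"claw": 0},
  {"tx": 0,"ty": 0,"tz": -3,"yaw": 0,"claw": 0},
  {"tx": 0,"ty": 0,"tz": -2,"yaw": 0,"claw": 0},
  {"tx": 0,"ty": 0,"tz": 0,"yaw": 0,"claw": 0},
  {"tx": 0,"ty": 0,"tz": 0,"yaw": 0,"claw": 0},
  {"tx": 0,"ty": 0,"tz": 0,"yaw": 0,"claw": 0},
])

```text
time_s: 2.05
position: [0.5317, -0.2562, 0.1818]
tool_rot: [[0.913, 0.408, 0.002], [0.408, -0.913, -0.001], [0.001, 0.002, -1.0]]
ft_force: [-0.4, -0.4, -0.2]
grip_width: 0.0001
gripper_force: 0.0
```

```bash
python3 w.py w2
```

```text
2.05 [ 0.5317 -0.2562  0.1818] [[0.913, 0.408, 0.002], [0.408, -0.913, -0.001], [0.001, 0.002, -1.0]] 6.902810957828667e-05 [-0.4 -0.4 -0.2] [[0.407, -0.871, -0.273, 0.602], [-0.913, -0.388, -0.123, -0.226], [0.001, 0.3, -0.954, 0.305], [0.0, 0.0, 0.0, 1.0]] 65.70646984690485 313.3355827192317 242.17501303327725
```

View pics/w2.png

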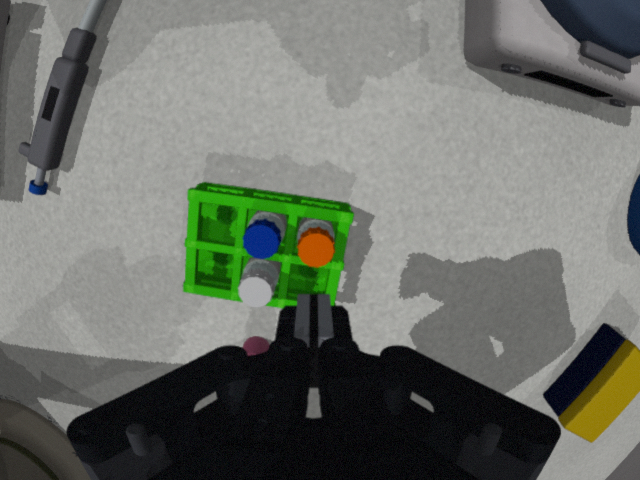

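The wrist view shows the orange cap top near (316,248), blue at (262,239), white at (255,292), and the closed fingertips at (313,296).

```bash
cat > f.py <<'E'
import numpy as np,cv2
def ray(m,uv):
    f=240/np.tan(np.radians(float(m["fovy"]))/2)
    q=(np.atleast_2d(uv)-[float(m["cx"]),float(m["cy"])])/f; r=np.linalg.norm(q,axis=1)+1e-12
    return np.c_[q*(np.sin(r)/r)[:,None],np.cos(r)]
def plane(m,uv,h):
    T=m["T"]; r=ray(m,uv)@T[:3,:3].T; return T[:3,3]+r*((h-T[2,3])/r[:,2])[:,None]
def depthpt(m,uv):
    r=ray(m,uv); d=m["d"][uv[:,1],uv[:,0]]; return (r*(d/r[:,2])[:,None])@m["T"][:3,:3].T+m["T"][:3,3]
def proj(m,P):
    f=240/np.tan(np.radians(float(m["fovy"]))/2); c=(np.array(P)-m["T"][:3,3])@m["T"][:3,:3]
    n=np.hypot(c[0],c[1]); return c[:2]/n*np.arctan2(n,c[2])*f+[m["cx"],m["cy"]]
E
python3 - <<'E'
from f import *
m=dict(np.load("w2.npz")); hsv=cv2.cvtColor(m["p"],cv2.COLOR_RGB2HSV)
for k,(u,v,lo,hi,h) in dict(o=(316,248,3,16,.067),b=(262,239,105,130,.067)).items():
    M=cv2.inRange(hsv,(lo,110,40),(hi,255,255)); W=M*0; cv2.circle(W,(u,v),25,255,-1); M&=W
    vs,us=np.nonzero(M); uv=np.c_[us,vs]; P=depthpt(m,uv); s=abs(P[:,2]-np.percentile(P[:,2],80))<.004
    (c,_)=cv2.minEnclosingCircle(uv[s].astype(np.float32))
    print(k,len(s),s.sum(),np.percentile(P[:,2],80),uv[s].mean(0),c,plane(m,uv[s].mean(0),h),plane(m,c,h))
t=np.array([.5317,-.2562,.1818-.019]);print("tip proj",proj(m,t), "TCP",proj(m,t+[0,0,.019]))
for v in range(286,316,4): print(v,depthpt(m,np.array([[304,v],[322,v]])).round(4).tolist())
E
```

```text
o 1129 988 0.06716052564399588 [315.6791498  248.38663968] (315.4986572265625, 247.760986328125) [[ 0.53040864 -0.26039215  0.067     ]] [[ 0.5307653  -0.26009886  0.067     ]]
b 1129 980 0.06714841040197907 [261.00510204 240.43877551] (261.1934814453125, 240.22361755371094) [[ 0.52053639 -0.22438307  0.067     ]] [[ 0.52073016 -0.22444472  0.067     ]]
tip proj [309.65326351 312.00877027] TCP [309.28321808 335.03675792]
286 [[0.4756, -0.2741, 0.0051], [0.4818, -0.2888, 0.0044]]
290 [[0.4717, -0.2758, 0.0044], [0.4791, -0.29, 0.0064]]
294 [[0.5406, -0.2498, 0.1673], [0.5435, -0.2566, 0.1669]]
298 [[0.5405, -0.2499, 0.1706], [0.5432, -0.2566, 0.1701]]
302 [[0.5406, -0.25, 0.1743], [0.5436, -0.2563, 0.1746]]
306 [[0.5406, -0.25, 0.1777], [0.5432, -0.2564, 0.1773]]
310 [[0.5409, -0.25, 0.1816], [0.5435, -0.2562, 0.1813]]
314 [[0.541, -0.25, 0.1849], [0.5433, -0.2562, 0.1842]]
```

The wrist view, corrected by where the visible fingertips appear, puts the cap at about (0.5305, -0.2585). I'll descend to 1.5 cm above it and dwell.

servo_tool([
  {"tx": -0.1,"ty": -0.2,"tz": -1,"yaw": 0,"claw": 0},
  {"tx": 0,"ty": 0,"tz": -2,"yaw": 0,"claw": 0},
  {"tx": 0,"ty": 0,"tz": -2,"yaw": 0,"claw": 0},
  {"tx": 0,"ty": 0,"tz": -2,"yaw": 0,"claw": 0},
  {"tx": 0,"ty": 0,"tz": -1,"yaw": 0,"claw": 0},
  {"tx": 0,"ty": 0,"tz": 0,"yaw": 0,"claw": 0},
  {"tx": 0,"ty": 0,"tz": 0,"yaw": 0,"claw": 0},
  {"tx": 0,"ty": 0,"tz": 0,"yaw": 0,"claw": 0},
])

```text
time_s: 2.9
position: [0.5305, -0.2586, 0.1014]
tool_rot: [[0.913, 0.408, 0.002], [0.408, -0.913, -0.001], [0.001, 0.002, -1.0]]
ft_force: [0.1, -0.0, 0.3]
grip_width: 0.0004
gripper_force: 0.0
```

```bash
python3 w.py w3; python3 - <<'E'
from rig import env
import cv2,numpy as np
a=env.get_image("scene")[0][215:335,85:245,::-1]; b=env.get_image("side")[0][150:270,310:470,::-1]
cv2.imwrite("pics/c2.png",np.hstack([cv2.resize(x,(400,300),interpolation=cv2.INTER_CUBIC) for x in (a,b)]))
E
```

```text
2.9 [ 0.5305 -0.2586  0.1014] [[0.913, 0.408, 0.002], [0.408, -0.913, -0.001], [0.001, 0.002, -1.0]] 0.0003812821518980468 [ 0.1 -0.   0.3] [[0.407, -0.871, -0.274, 0.601], [-0.913, -0.388, -0.123, -0.229], [0.001, 0.3, -0.954, 0.225], [0.0, 0.0, 0.0, 1.0]] 65.70646984690485 313.3355827192317 242.17501303327725
```

View pics/c2.png

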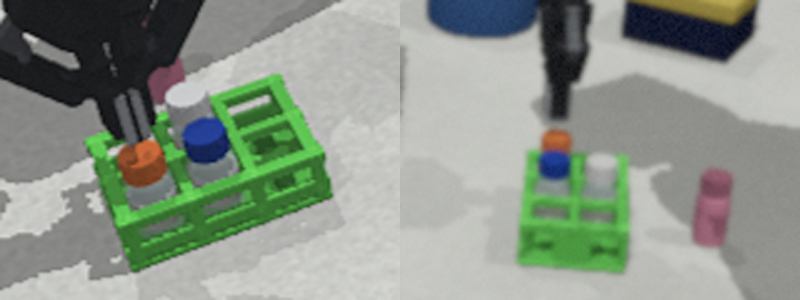

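Both crops show the closed tips centred just above the orange cap: cap at (140,160) in the left crop, tips (557,118) over cap (557,140) in the right. Now the dwell.

servo_tool([
  {"tx": 0,"ty": 0,"tz": 0,"yaw": 0,"claw": 0},
  {"tx": 0,"ty": 0,"tz": 0,"yaw": 0,"claw": 0},
  {"tx": 0,"ty": 0,"tz": 0,"yaw": 0,"claw": 0},
  {"tx": 0,"ty": 0,"tz": 0,"yaw": 0,"claw": 0},
  {"tx": 0,"ty": 0,"tz": 0,"yaw": 0,"claw": 0},
  {"tx": 0,"ty": 0,"tz": 0,"yaw": 0,"claw": 0},
  {"tx": 0,"ty": 0,"tz": 0,"yaw": 0,"claw": 0},
  {"tx": 0,"ty": 0,"tz": 0,"yaw": 0,"claw": 0},
  {"tx": 0,"ty": 0,"tz": 0,"yaw": 0,"claw": 0},
  {"tx": 0,"ty": 0,"tz": 0,"yaw": 0,"claw": 0},
  {"tx": 0,"ty": 0,"tz": 0,"yaw": 0,"claw": 0},
  {"tx": 0,"ty": 0,"tz": 0,"yaw": 0,"claw": 0},
  {"tx": 0,"ty": 0,"tz": 0,"yaw": 0,"claw": 0},
  {"tx": 0,"ty": 0,"tz": 0,"yaw": 0,"claw": 0},
  {"tx": 0,"ty": 0,"tz": 0,"yaw": 0,"claw": 0},
  {"tx": 0,"ty": 0,"tz": 0,"yaw": 0,"claw": 0},
  {"tx": 0,"ty": 0,"tz": 0,"yaw": 0,"claw": 0},
  {"tx": 0,"ty": 0,"tz": 0,"yaw": 0,"claw": 0},
  {"tx": 0,"ty": 0,"tz": 0,"yaw": 0,"claw": 0},
  {"tx": 0,"ty": 0,"tz": 0,"yaw": 0,"claw": 0},
])

```text
time_s: 5.05
position: [0.5302, -0.2582, 0.1003]
tool_rot: [[0.913, 0.408, -0.0], [0.408, -0.913, 0.0], [0.0, -0.0, -1.0]]
ft_force: [0.2, -0.2, -0.3]
grip_width: -0.0002
gripper_force: 0.0
```

servo_tool([
  {"tx": 0,"ty": 0,"tz": 0,"yaw": 0,"claw": 0},
  {"tx": 0,"ty": 0,"tz": 0,"yaw": 0,"claw": 0},
  {"tx": 0,"ty": 0,"tz": 0,"yaw": 0,"claw": 0},
  {"tx": 0,"ty": 0,"tz": 0,"yaw": 0,"claw": 0},
  {"tx": 0,"ty": 0,"tz": 0,"yaw": 0,"claw": 0},
  {"tx": 0,"ty": 0,"tz": 0,"yaw": 0,"claw": 0},
  {"tx": 0,"ty": 0,"tz": 0,"yaw": 0,"claw": 0},
  {"tx": 0,"ty": 0,"tz": 0,"yaw": 0,"claw": 0},
  {"tx": 0,"ty": 0,"tz": 1,"yaw": 0,"claw": 0},
  {"tx": 0,"ty": 0,"tz": 2.5,"yaw": 0,"claw": 0},
  {"tx": 0,"ty": 0,"tz": 3,"yaw": 0,"claw": 0},
  {"tx": 0,"ty": 0,"tz": 3,"yaw": 0,"claw": 0},
  {"tx": 0,"ty": 0,"tz": 2.5,"yaw": 0,"claw": 0},
  {"tx": 0,"ty": 0,"tz": 1,"yaw": 0,"claw": 0},
])

```text
time_s: 6.45
position: [0.5307, -0.2585, 0.2336]
tool_rot: [[0.913, 0.408, 0.004], [0.408, -0.913, -0.003], [0.002, 0.004, -1.0]]
ft_force: [-0.1, 0.5, 0.0]
grip_width: -0.0
gripper_force: 0.0
```

servo_tool([
  {"tx": 0,"ty": 1,"tz": 0,"yaw": 0,"claw": 0},
  {"tx": 0,"ty": 2.4,"tz": 0,"yaw": 0,"claw": 0},
  {"tx": -0.2,"ty": 3,"tz": 0,"yaw": 0,"claw": 0},
  {"tx": -0.2,"ty": 3,"tz": 0,"yaw": 0,"claw": 0},
  {"tx": -0.2,"ty": 3,"tz": 0,"yaw": 0,"claw": 0},
  {"tx": -0.2,"ty": 3,"tz": 0,"yaw": 0,"claw": 0},
  {"tx": -0.2,"ty": 3,"tz": 0,"yaw": 0,"claw": 0},
  {"tx": -0.2,"ty": 3,"tz": 0,"yaw": 0,"claw": 0},
  {"tx": -0.2,"ty": 3,"tz": 0,"yaw": 0,"claw": 0},
  {"tx": -0.2,"ty": 3,"tz": 0,"yaw": 0,"claw": 0},
  {"tx": -0.2,"ty": 3,"tz": 0,"yaw": 0,"claw": 0},
  {"tx": 0,"ty": 3,"tz": 0,"yaw": 0,"claw": 0},
  {"tx": 0,"ty": 3,"tz": 0,"yaw": 0,"claw": 0},
  {"tx": 0,"ty": 3,"tz": 0,"yaw": 0,"claw": 0},
  {"tx": 0,"ty": 3,"tz": 0,"yaw": 0,"claw": 0},
  {"tx": 0,"ty": 2.5,"tz": 0,"yaw": 0,"claw": 0},
  {"tx": 0,"ty": 1.5,"tz": 0,"yaw": 0,"claw": 0},
  {"tx": 0,"ty": 0,"tz": 0,"yaw": 0,"claw": 0},
  {"tx": 0,"ty": 0,"tz": 0,"yaw": 0,"claw": 0},
  {"tx": 0,"ty": 0,"tz": 0,"yaw": 0,"claw": 0},
])

```text
time_s: 8.45
position: [0.5122, 0.2049, 0.2301]
tool_rot: [[0.914, 0.407, -0.001], [0.407, -0.914, -0.0], [-0.001, 0.0, -1.0]]
ft_force: [-0.1, -0.2, 0.3]
grip_width: 0.0003
gripper_force: 0.0
```

```bash
python3 w.py w4
```

```text
8.45 [0.5122 0.2049 0.2301] [[0.914, 0.407, -0.001], [0.407, -0.914, -0.0], [-0.001, 0.0, -1.0]] 0.0002529076676715395 [-0.1 -0.2  0.3] [[0.406, -0.871, -0.276, 0.583], [-0.914, -0.387, -0.122, 0.235], [-0.001, 0.302, -0.953, 0.353], [0.0, 0.0, 0.0, 1.0]] 65.70646984690485 313.3355827192317 242.17501303327725
```

View pics/w4.png

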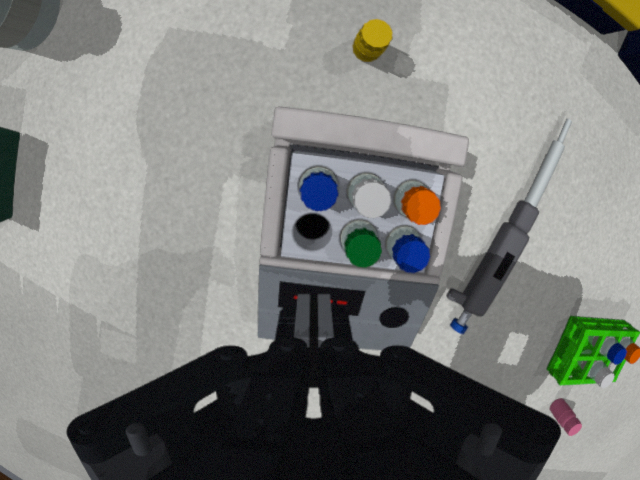

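The wrist view shows the empty well's mouth near (312,232), green at (363,247), blue at (319,191), white at (372,199), orange at (420,206) and blue at (411,253).

```bash
python3 - <<'E'
from f import *
m=dict(np.load("w4.npz")); hsv=cv2.cvtColor(m["p"],cv2.COLOR_RGB2HSV)
C={}
for k,(u,v,lo,hi) in dict(b2=(319,191,105,130),g=(363,247,50,80),o=(420,206,3,16),b1=(411,253,105,130)).items():
    M=cv2.inRange(hsv,(lo,110,40),(hi,255,255)); W=M*0; cv2.circle(W,(u,v),25,255,-1); M&=W
    vs,us=np.nonzero(M); uv=np.c_[us,vs]; P=depthpt(m,uv); s=abs(P[:,2]-.113)<.004
    C[k]=plane(m,uv[s].mean(0),.113)[0,:2]; print(k,s.sum(),C[k].round(4))
print("well grid",C["g"]*2-C["b1"],C["b2"]+C["b1"]-C["o"])
vs,us=np.mgrid[205:262,285:340]; uv=np.c_[us.ravel(),vs.ravel()]; P=depthpt(m,uv)
M=np.zeros((480,640),np.uint8); s=P[:,2]<.0785; M[uv[s,1],uv[s,0]]=255
cs=cv2.findContours(M,cv2.RETR_EXTERNAL,cv2.CHAIN_APPROX_NONE)[0]
for c in cs:
    if cv2.contourArea(c)>300:
        e=cv2.fitEllipse(c); print(e,plane(m,e[0],.082))
print("eye",plane(m,(312,232),.082))
t=np.array([.5122,.2049,.2301-.019]);print("tip",proj(m,t))
E
```

```text
b2 1092 [0.5462 0.2146]
g 949 [0.5225 0.1703]
o 990 [0.5666 0.1465]
b1 910 [0.5327 0.1363]
well grid [0.51222896 0.20424046] [0.51236992 0.20445136]
((312.266845703125, 230.9810791015625), (35.69049835205078, 37.94643020629883), 84.40991973876953) [[0.51212545 0.20419799 0.082     ]]
eye [[0.5113079  0.20405725 0.082     ]]
tip [309.84590871 311.88835872]
```

All estimates give the well at about (0.512, 0.2055). I'll descend so the tips are 10 mm above cap level.

servo_tool([
  {"tx": 0,"ty": 0.06,"tz": -1,"yaw": 0,"claw": 0},
  {"tx": 0,"ty": 0,"tz": -2,"yaw": 0,"claw": 0},
  {"tx": 0,"ty": 0,"tz": -2.5,"yaw": 0,"claw": 0},
  {"tx": 0,"ty": 0,"tz": -2,"yaw": 0,"claw": 0},
  {"tx": 0,"ty": 0,"tz": -1,"yaw": 0,"claw": 0},
  {"tx": 0,"ty": 0,"tz": -0.3,"yaw": 0,"claw": 0},
  {"tx": 0,"ty": 0,"tz": 0,"yaw": 0,"claw": 0},
  {"tx": 0,"ty": 0,"tz": 0,"yaw": 0,"claw": 0},
  {"tx": 0,"ty": 0,"tz": 0,"yaw": 0,"claw": 0},
  {"tx": 0,"ty": 0,"tz": 0,"yaw": 0,"claw": 0},
])

```text
time_s: 9.5
position: [0.5124, 0.2064, 0.1429]
tool_rot: [[0.913, 0.408, 0.001], [0.408, -0.913, 0.0], [0.001, 0.0, -1.0]]
ft_force: [0.4, -0.3, 0.8]
grip_width: -0.0003
gripper_force: 0.0
```

```bash
python3 - <<'E'
from rig import env
import cv2,numpy as np
a=env.get_image("scene")[0][130:310,330:570,::-1]; b=env.get_image("side")[0][220:400,180:420,::-1]
cv2.imwrite("pics/c3.png",np.hstack([cv2.resize(x,(400,300),interpolation=cv2.INTER_CUBIC) for x in (a,b)]))
E
```

```text
(no output)
```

View pics/c3.png

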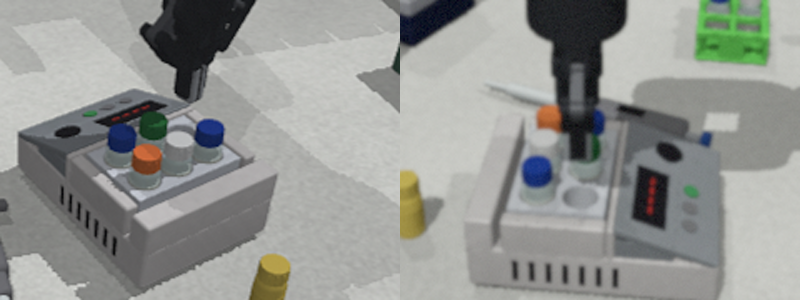

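Both crops show the tips straight above the empty well, with tips (578,155) over well (580,197) in the right crop, and clear of all caps. I'll dwell here and then hand in.

servo_tool([
  {"tx": 0,"ty": -0.05,"tz": 0,"yaw": 0,"claw": 0},
  {"tx": 0,"ty": 0,"tz": 0,"yaw": 0,"claw": 0},
  {"tx": 0,"ty": 0,"tz": 0,"yaw": 0,"claw": 0},
  {"tx": 0,"ty": 0,"tz": 0,"yaw": 0,"claw": 0},
  {"tx": 0,"ty": 0,"tz": 0,"yaw": 0,"claw": 0},
  {"tx": 0,"ty": 0,"tz": 0,"yaw": 0,"claw": 0},
  {"tx": 0,"ty": 0,"tz": 0,"yaw": 0,"claw": 0},
  {"tx": 0,"ty": 0,"tz": 0,"yaw": 0,"claw": 0},
  {"tx": 0,"ty": 0,"tz": 0,"yaw": 0,"claw": 0},
  {"tx": 0,"ty": 0,"tz": 0,"yaw": 0,"claw": 0},
  {"tx": 0,"ty": 0,"tz": 0,"yaw": 0,"claw": 0},
  {"tx": 0,"ty": 0,"tz": 0,"yaw": 0,"claw": 0},
  {"tx": 0,"ty": 0,"tz": 0,"yaw": 0,"claw": 0},
  {"tx": 0,"ty": 0,"tz": 0,"yaw": 0,"claw": 0},
  {"tx": 0,"ty": 0,"tz": 0,"yaw": 0,"claw": 0},
  {"tx": 0,"ty": 0,"tz": 0,"yaw": 0,"claw": 0},
  {"tx": 0,"ty": 0,"tz": 0,"yaw": 0,"claw": 0},
  {"tx": 0,"ty": 0,"tz": 0,"yaw": 0,"claw": 0},
  {"tx": 0,"ty": 0,"tz": 0,"yaw": 0,"claw": 0},
  {"tx": 0,"ty": 0,"tz": 0,"yaw": 0,"claw": 0},
])

```text
time_s: 11.6
position: [0.5121, 0.2059, 0.1423]
tool_rot: [[0.913, 0.408, -0.0], [0.408, -0.913, -0.0], [-0.0, 0.0, -1.0]]
ft_force: [-0.7, -0.1, -0.8]
grip_width: -0.0001
gripper_force: 0.0
```

servo_tool([
  {"tx": 0,"ty": 0,"tz": 0,"yaw": 0,"claw": 0},
  {"tx": 0,"ty": 0,"tz": 0,"yaw": 0,"claw": 0},
  {"tx": 0,"ty": 0,"tz": 0,"yaw": 0,"claw": 0},
  {"tx": 0,"ty": 0,"tz": 0,"yaw": 0,"claw": 0},
  {"tx": 0,"ty": 0,"tz": 0,"yaw": 0,"claw": 0},
  {"tx": 0,"ty": 0,"tz": 0,"yaw": 0,"claw": 0},
  {"tx": 0,"ty": 0,"tz": 0,"yaw": 0,"claw": 0},
  {"tx": 0,"ty": 0,"tz": 0,"yaw": 0,"claw": 0},
  {"tx": 0,"ty": 0,"tz": 0,"yaw": 0,"claw": 0},
  {"tx": 0,"ty": 0,"tz": 0,"yaw": 0,"claw": 0},
])

```text
time_s: 12.6
position: [0.5122, 0.2059, 0.1423]
tool_rot: [[0.913, 0.408, 0.0], [0.408, -0.913, -0.0], [0.0, 0.0, -1.0]]
ft_force: [-0.1, 0.7, -0.3]
grip_width: -0.0
gripper_force: 0.0
```

```bash
python3 -c "
from rig import env
s=env.observe(); print(s['time_s'],s['position'],s['ft_force']); print(env.close_job())"
```

```text
12.6 [0.51217945 0.20586592 0.14233236] [-0.14534419  0.66521544 -0.26855176]
the job is handed in; nothing more can be done
None
```

I pointed at the rack's orange-capped vial from about 1.5 cm above its cap for nearly 3 s, then at the heater's empty well from about 1 cm above cap level for 3 s, and handed in at 12.6 s still pointing there; the readings show no contact.

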